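# Load a clock-bar drilling jig

### The job

Load the loose brass bar into the drilling jig: slip one end of it, at a slant, under the bush plate and up to the dowel pins there, swing the bar round about that end into line, and press it home for a moment so that it bears on both side pins at once. Then close the cam lever so that it grips the bar against the end pin. Do not ram the pins, leave the bar clamped true against them, and leave the other things on the bench where they are.

Things in the scene. Friction and masses are not known exactly. Their poses are not given: they have to be found in the camera images.
- bar_center (a point): the loose brass bar, 220 mm long, 16 mm wide, 16 mm high, 0.48 kg give or take a fifth, both ends alike; this point is its centre, 8 mm above its underside. Its y axis runs along its length. It starts lying on the bench on the robot's side of the jig.
- jig: drilling jig bolted to the bench: aluminium base plate 12 mm thick, x -70 to +50, y -140 to +165 mm, carrying pins, bush plate and cam. Origin on the bench; x points away from the robot, y along the clamped bar towards the cam. The clamped bar lies on the plate, far long face on x = 0 against both side pins, middle at y = 0: its centre is then at x -8, y 0, z 20 mm.
- jig_home (a point): point of the jig where the clamped bar's centre belongs (x -8, y 0, z 20 mm in the jig). The robot's side of the jig is open here; the far side too, between the two side pins. The cam, 24 mm high, blocks the way of a bar slid in straight along y.
- bush (a point): middle of the bush plate's underside, above the clamped bar (jig x -8, y -66), 21 mm above the base plate, 5 mm above the bar. This steel bridge covers jig x -47 to +45, y -81 to -51; its top is 29 mm, its drill bush 34 mm above the base plate. It stands on a round pillar, 12 mm diameter, centre x -37, y -66, and a block from x +12 on; the bar passes between them.
- dowel_a: side pin near the bush plate: steel dowel of 8 mm diameter, 20 mm high, at x 4, y -98 mm of the jig; origin at its foot on the base plate (12 mm above the bench)
- dowel_b: the other side pin, near the cam: the same dowel at x 4, y 98 mm of the jig; origin at its foot
- dowel_e: end pin: the same dowel at x -8, y -114 mm of the jig, so that the end face of the clamped bar at y -110 touches it; origin at its foot
- cam_axis (a point): upright axis of the cam clamp, at jig x -5, y 124.8, 30 mm above the base plate (height of the lever's middle). The cam below the lever is a disc of 14 mm radius set 5 mm off the axis, 1 to 24 mm above the plate; open, it leaves about 5 mm of play at the bar's end.
- cam_lever (a point): point on the cam's lever 45 mm from the cam axis, at mid-thickness. The lever is a straight level round steel bar, 12 mm diameter, ending in a black ball of 20 mm diameter centred 66 mm from the axis. Wide open it points 50 degrees from the jig's +y towards +x (far side); it closes by swinging towards the robot's side.
- cam (a joint): angle of the cam lever, rad: 0 wide open, growing as it swings counter-clockwise seen from above, through the jig's +y direction, at most 1.75. It stays where it is left. With the bar home against the end pin the cam meets the bar at about 1.38 and bites firmly at about 1.45 to 1.55. It is stiff: 5 N at cam_lever turns it, 10 N or so makes it bite.
- parts_dish: bystander: round teal plastic parts dish, 96 mm across, 16 mm high, origin at the centre of its underside
- loupe: bystander: a watchmaker's eyeglass standing on its wide end, 38 mm across, 34 mm high, origin at the centre of its underside
- pin_driver: bystander: a screwdriver with a wooden handle, 130 mm long, lying on the bench beyond the jig, origin at its middle
Mind the look-alikes: they are no part of the job. What is shaped like the part that bears bar_center but black or pink is not meant.

How it is judged:
By the outcome, as a careful person would: the job done as asked, in the order asked, and still so for the second after the job is handed in, with the robot touching nothing.
It also fails if it takes over 72 s, if anything falls off the work surface, if the arm or the gripper's body presses on something with over 40 N, if the wrist force passes 120 N, or if a joint passes its speed limit or range.

### The arm

A 7-joint arm with a two-finger parallel gripper is mounted at the origin on the work surface. World frame = base frame: x ahead of the robot, y to its left, z up, the work surface at z = 0. Lengths are in m, angles in rad, forces in N, time in s.
With the tool pointing down it reaches from about 0.4 to 0.925 m from the base axis. Payload 5.6 kg.
Tool frame: the origin (TCP) lies at the very end of the fingers, on their centre line; the grasp point (between the pads) lies 19 mm behind it; x points along the fingers, z is the direction in which the jaws open and shut, and the axes are right-handed (so a half turn about x gives the same grasp; the last joint's range is limited). The gripper opens to 85 mm and grips with 20 to 120 N. Pads are 22 mm wide; open, the fingers measure 114 mm over their backs; the gripper's body (76 mm by 85 mm) begins 54 mm behind the grasp point. The pads swing forward as they close: fully open they stand 13 mm farther back than shut.
Start: joints at [1.166, 0.468, -0.012, 1.603, 0.006, 1.071, -0.056], TCP at [0.23, -0.608, 0.231] pointing down, gripper open.
Joint ranges: [-2.53, 2.53], [-0.31, 2.02], [-1.57, 1.55], [0.28, 2.44], [-1.29, 4.43], [0.15, 1.84], [-2.92, 2.92]. Speed limits (rad/s): [2.57, 2.57, 3.14, 3.14, 3.14, 3.14, 3.14].

### API

Orientations are given as [roll, pitch, yaw] about the fixed x, y, z axes, in that order (R = Rz(yaw) Ry(pitch) Rx(roll)).
In Python, from bench import telemetry, vision, job gives the robot as it stands. The module is installed in compiled form; this text tells all that it offers.
- The arm moves only by the tool apply_moves, never from a script. Its argument "targets" is a list that holds one entry, the list of rows, each a list of 5 numbers: the opening, from -1 (shut) to 1 (fully open), so that 0 is half open, then the shift along the tool's x, y, z in cm, then the turn about the tool's x in rad. A call has 1 to 12 rows; each row is the pose to reach, as a shift and turn from the pose commanded when the call began, along the tool's axes at that moment; what a row does not reach only later rows make up. A row lasts 1/12 s, in which the tool goes at most 41.7 mm and 7.16 degrees, less where a joint would pass 70% of its speed; a pose out of reach is approached as far as the arm can. A call with a gripper value outside its range is refused whole. The fingers move at their own pace and stop on an object; "force" is the grip in N (left out, the last holds). Time passes only in rows, so rows that repeat a pose let the fingers close. It gives the time, the measured TCP pose, the force and the opening at its end, in the units of the state.
- telemetry.read_state(): the state, without advancing time (a new reading comes with each control period).
- vision.camera(name): name is "scene" or "top"; returns a dict with "image" (400x640x3 uint8, red, green, blue), "fovy" (degrees; the focal length in pixels is half the picture's height over the tangent of half this angle, whatever the lens; pixels are square), "cx", "cy" (the principal point, pixels), "k1" (the pictures are not rectified: a ray, as slopes to the right and down, at radius r is drawn at 1 + k1 r^2 times it, then the intrinsics apply), "eye" and "orientation" of the camera in the world. Camera axes: x right, y down, z forward; pixel columns grow to the right and rows downward; lengths in m; the calibration is good to about 2 mm. A picture is of the moment at which its call begins. There is no depth.
- job.close_job(): hands the job in, once; it reports no verdict.
The state is a dict: "t": time; "joint_pos": joint angles; "joint_vel": joint speeds; "tau": joint torques, N m; "position": TCP position; "eef_rot": TCP orientation; "ft_force": force on the tool from outside, world axes, zero at the start; "ft_torque": the same for the moment, N m; "opening": opening from 0.0 (shut) to 1.0 (fully open).
Only numpy, scipy, OpenCV 4.12 (cv2) and the standard library are available. Lean on these libraries where they do the work, as an engineer would, in place of code of your own. Each camera call takes 0.05 s, during which the arm holds its last target. There are 200 camera calls.

## Working session

There is one attempt and no reset: what is moved stays moved. The work goes in short steps, Python scripts to look and compute and a tool call to move; the robot and the scene stay as the last step left them, time stands still between calls to the robot, and variables do not carry over. Pictures are saved under pics/ and viewed, about 8 in all and at most 12, crops included, and the job is handed in when it is done.

Besides the shell and the picture viewer there is one more tool, called after ">>>" in YAML: its name, and indented under it one key for each argument. apply_moves: Moves the arm, as the interface text tells. Its arguments: {"type":"object","properties":{"targets":{"type":"array","items":{"type":"array","items":{"type":"array","items":{"type":"number"}}}},"force":{"type":"number"}},"required":["targets"]}

```bash
mkdir -p pics; cat > h.py <<'E'
import numpy as np,cv2
from bench import telemetry,vision,job
from scipy.spatial.transform import Rotation as R
def cam(n):
    c=vision.camera(n); return c
def K(c):
    f=200/np.tan(np.radians(c["fovy"])/2); return f
def rot(c):
    o=np.array(c["orientation"],float)
    return o if o.shape==(3,3) else R.from_euler('xyz',o).as_matrix()
def ray(c,u,v):
    f=K(c); d=np.array([(u-c["cx"])/f,(v-c["cy"])/f]); s=d.copy()
    for _ in range(20): s=d/(1+c["k1"]*(s@s))
    return rot(c)@np.array([s[0],s[1],1.])
def onz(c,u,v,z):
    d=ray(c,u,v); e=np.array(c["eye"]); return e+d*(z-e[2])/d[2]
def proj(c,p):
    q=rot(c).T@(np.array(p)-c["eye"]); s=q[:2]/q[2]; return s*(1+c["k1"]*(s@s))*K(c)+[c["cx"],c["cy"]]
def save(n,im,s=1):
    cv2.imwrite("pics/"+n,cv2.resize(im[:,:,::-1],None,fx=s,fy=s,interpolation=cv2.INTER_CUBIC))
E
python3 - <<'E'
from h import *
for n in ["top","scene"]:
    c=cam(n); print(n,{k:v for k,v in c.items() if k!="image"}); save(n+"0.png",c["image"],1.25)
s=telemetry.read_state();print(s)
E
```

```text
top {'fovy': 51.98457842576631, 'cx': 315.9170723179417, 'cy': 204.0235892245931, 'k1': -0.10237339675571508, 'eye': array([ 0.3461902 , -0.0175183 ,  1.00450722]), 'orientation': array([-2.98208873,  0.01106352, -1.5848131 ])}
scene {'fovy': 47.05124447370042, 'cx': 315.3655563023726, 'cy': 201.37919382429274, 'k1': -0.123008557610758, 'eye': array([ 1.04696281, -0.47021892,  0.9010184 ]), 'orientation': array([-2.44813993, -0.00717698,  0.87105215])}
{'t': 0.1, 'joint_pos': array([ 1.16600899,  0.46827319, -0.0115974 ,  1.60354837,  0.00600119,
        1.07141601, -0.05630466]), 'joint_vel': array([ 1.28432377e-04, -2.27452741e-03, -9.74717184e-05, -2.95096796e-03,
       -6.89229641e-04, -6.04543479e-04, -5.99915229e-04]), 'tau': array([ 1.40764700e-03, -5.33522093e+01,  2.16613646e-02, -2.51963729e+01,
        1.14383677e-02,  4.33466979e-03,  6.84412356e-06]), 'position': array([ 0.22981766, -0.6074669 ,  0.23043695]), 'eef_rot': array([-3.06707165,  1.56918572,  2.00703138]), 'ft_force': array([-0.49774088,  0.06921323,  0.73503462]), 'ft_torque': array([ 0.02460955, -0.01918796, -0.01609175]), 'opening': 1.0002334175093497}
```

View pics/top0.png

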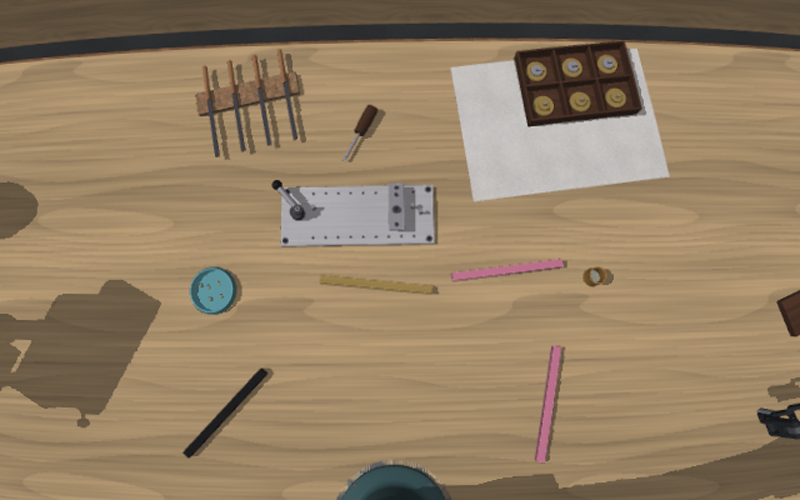

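View pics/scene0.png

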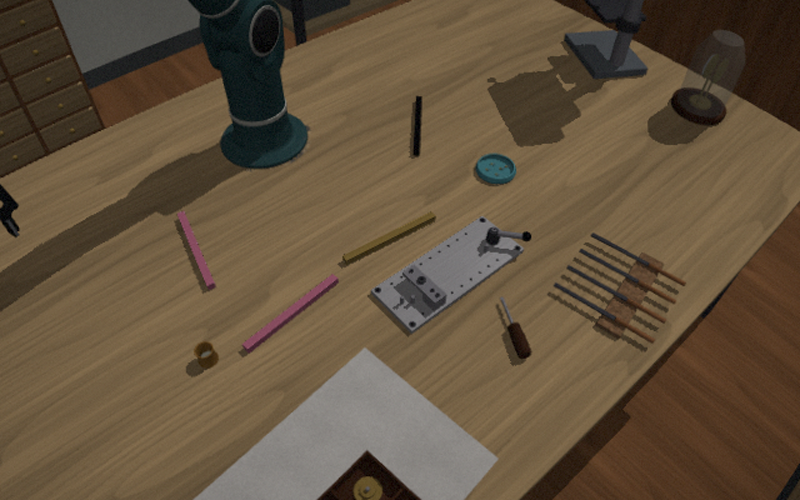

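The top view (×1.25) has four bar-shaped things: brass at (378,284), pink at (508,270) and (550,404), and black at (227,412). The brass one is the right bar, because it is yellow-brown and lies on the robot's side of the jig. The jig is at (358,215), with the cam on the left and the bush plate at (397,208). I'll measure these and confirm the choice in a crop.

```bash
python3 - <<'E'
from h import *
for n,rb,rj in [("top",(240,200,370,250),(215,140,360,205)),("scene",(265,160,360,220),(285,165,430,270))]:
    c=cam(n); im=c["image"]; hsv=cv2.cvtColor(im,cv2.COLOR_RGB2HSV)
    def big(m,r):
        z=np.zeros_like(m); a,b,d,e=r; z[b:e,a:d]=m[b:e,a:d]
        nn,l,st,ce=cv2.connectedComponentsWithStats(z); k=1+np.argmax(st[1:,4]); print(n,st[k]); return (l==k).astype(np.uint8)
    x=int(np.mean(rb[0::2]));
    H,S,V=[hsv[:,:,i] for i in range(3)]
    if n=="top": print(hsv[227,300],hsv[220,300],hsv[180,280],hsv[227,310])
    m=big(((H>20)&(H<32)&(S>120)).astype(np.uint8),rb); ys,xs=np.nonzero(m)
    r=cv2.minAreaRect(np.c_[xs,ys].astype(np.float32)); print("bar",r)
    for z in (0.008,0.016):
        P=np.array([onz(c,u,v,z)[:2] for u,v in cv2.boxPoints(r)]); print(z,P.round(4).tolist(),P.mean(0).round(4))
    j=big((S<45).astype(np.uint8)*(V>70).astype(np.uint8),rj); 
    hull=cv2.convexHull(np.argwhere(j)[:,::-1].astype(np.float32)); q=cv2.approxPolyDP(hull,6,True)[:,0]; print("jigpoly",q.tolist())
    print([onz(c,u,v,0.012)[:2].round(4).tolist() for u,v in q])
    if n=="top": save("crop1.png",im[135:245,210:370],5)
    else: save("crop2.png",im[160:275,265:435],4.7)
E
```

```text
[ 21 129 150] [ 17  92 160] [130   5 169] [ 20 130 153]
top [256 221  49   9 114]
bar ((280.0605163574219, 225.31417846679688), (48.16580581665039, 5.42011833190918), 5.04245138168335)
0.008 [[0.4547, 0.1392], [0.468, 0.1381], [0.4559, 0.0204], [0.4427, 0.0217]] [0.4553 0.0798]
0.016 [[0.4538, 0.1379], [0.467, 0.1369], [0.455, 0.0201], [0.4419, 0.0214]] [0.4544 0.0791]
top [ 222  146  126   51 5677]
jigpoly [[347.0, 194.0], [225.0, 196.0], [222.0, 151.0], [345.0, 148.0]]
[[0.5298, -0.0856], [0.5297, 0.2162], [0.6455, 0.2267], [0.6473, -0.0838]]
scene [330 170  18  15  76]
bar ((337.9000549316406, 176.80003356933594), (7.602630615234375, 20.57182502746582), 63.43495178222656)
0.008 [[0.4415, 0.088], [0.4477, 0.1483], [0.4719, 0.1383], [0.4653, 0.0791]] [0.4566 0.1134]
0.016 [[0.4469, 0.083], [0.4531, 0.1427], [0.4771, 0.1329], [0.4705, 0.0741]] [0.4619 0.1082]
scene [ 297  173  122   92 3947]
jigpoly [[417.0, 187.0], [415.0, 203.0], [330.0, 264.0], [297.0, 232.0], [384.0, 173.0]]
[[0.6179, 0.2456], [0.651, 0.2008], [0.6481, -0.0828], [0.5304, -0.0843], [0.5275, 0.2146]]
```

View pics/crop1.png

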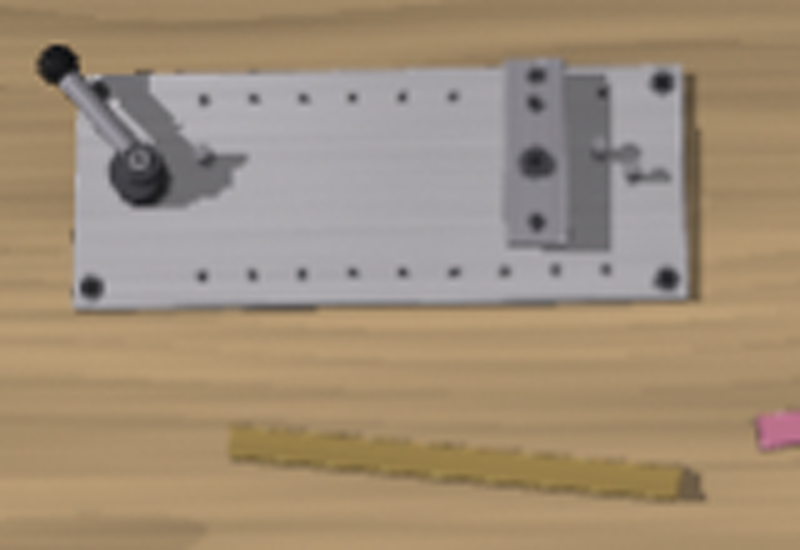

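View pics/crop2.png

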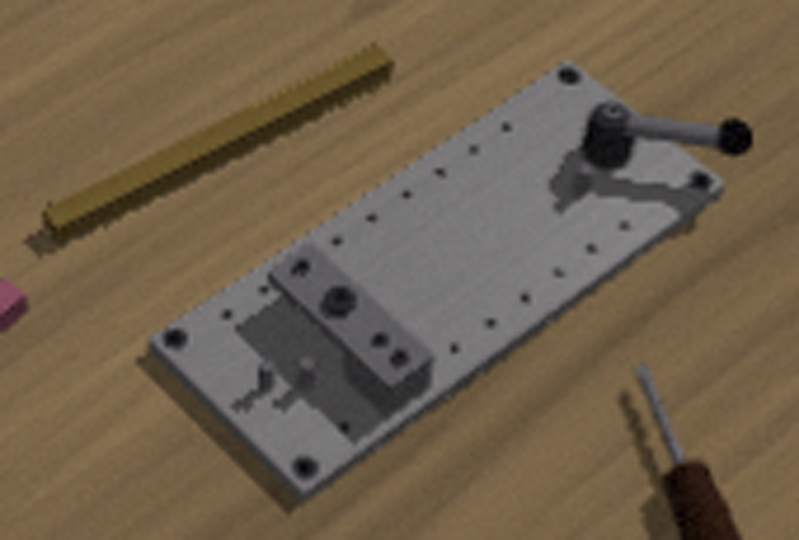

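```bash
python3 - <<'E'
from h import *
J=np.array([[50,165],[50,-140],[-70,-140],[-70,165]])/1000
def fit(M,W):
    a=M-M.mean(0);b=W-W.mean(0); th=np.arctan2((a[:,0]*b[:,1]-a[:,1]*b[:,0]).sum(),(a*b).sum())
    r=np.array([[np.cos(th),-np.sin(th)],[np.sin(th),np.cos(th)]]); t=W.mean(0)-r@M.mean(0); return th,t,(W-(M@r.T+t)).round(4).tolist()
D={"top":(5,(210,135),[(75,77),(683,66),(690,298),(76,310)],[(230,424),(230,461),(676,499),(684,465)],(140,160),(58,64),[(600,148),(205,155),(632,175)]),
"scene":(4.7,(265,160),[(722,183),(303,493),(149,345),(567,62)],[(393,63),(375,43),(44,207),(57,228)],(612,110),(735,136),[(308,363),None,(265,378)])}
for n in D:
    c=cam(n); s,o,cj,cb,h,b,d=D[n]
    px=lambda p:(np.array(p)+.5)/s-.5+o
    W=np.array([onz(c,*px(p),.012)[:2] for p in cj]); th,t,e=fit(J,W); print(n,"jig",th,t,e)
    B=np.array([onz(c,*px(p),.016)[:2] for p in cb]); print("bar",B.round(4).tolist(),B.mean(0), "dir",np.degrees(np.arctan2(*( (B[0]+B[1]-B[2]-B[3])))))
    r=np.array([[np.cos(th),-np.sin(th)],[np.sin(th),np.cos(th)]])
    ij=lambda w: (r.T@(w[:2]-t)*1000).round(1)
    print("hub",ij(onz(c,*px(h),.048)),"ball",ij(onz(c,*px(b),.042)),"dowels",[ij(onz(c,*px(p),.032)) for p in d if p])
E
```

```text
top jig 0.0032627132934794287 [0.59833026 0.05326683] [[0.0002, 0.0017], [-0.001, -0.0002], [0.0005, -0.0001], [0.0004, -0.0014]]
bar [[0.4697, 0.1386], [0.4516, 0.1385], [0.43, -0.0775], [0.4464, -0.0817]] [0.44946241 0.02949008] dir 5.876472564833108
hub [ -3.2 125.4] ball [ 47.9 168.2] dowels [array([  2.1, -97. ]), array([ 2.7, 96.5]), array([ -11.8, -112.3])]
scene jig 0.007257262052768154 [0.59883182 0.05340821] [[-0.0013, -0.0004], [-0.0021, 0.001], [0.0018, -0.0003], [0.0015, -0.0002]]
bar [[0.4692, 0.1381], [0.4513, 0.1408], [0.4279, -0.0758], [0.4438, -0.0791]] [0.4480354  0.03099404] dir 6.42806227879155
hub [ -7.7 129.8] ball [ 44.7 171.6] dowels [array([  2.4, -96.1]), array([  -4.5, -118.2])]
```

```bash
cat >> h.py <<'E'
TH=0.005; T0=np.array([.5986,.0533])
def j2w(x,y):
    c,s=np.cos(TH),np.sin(TH); return np.array([c*x-s*y,s*x+c*y])/1000+T0
def w2j(p):
    c,s=np.cos(TH),np.sin(TH); d=(np.array(p[:2])-T0)*1000; return np.array([c*d[0]+s*d[1],-s*d[0]+c*d[1]])
def st():
    s=telemetry.read_state(); return s,R.from_euler('xyz',s["eef_rot"]).as_matrix()
E
python3 - <<'E'
from h import *
s,r=st(); print(r.round(3))
# goal above bar: tool x down, tool z perpendicular to bar
b=np.array([.4488,.0302]); a=np.radians(6.1); d=np.array([np.sin(a),np.cos(a),0]); n=np.array([np.cos(a),-np.sin(a),0])
for z in (n,-n):
    x=np.array([0,0,-1.]); y=np.cross(z,x); rr=np.c_[x,y,z]
    print("turn",(R.from_matrix(r.T@rr)).as_rotvec(), "shift cm",(r.T@(np.array([*b,.12])-s["position"])*100).round(2))
E
```

```text
[[-0.     0.935  0.354]
 [ 0.001  0.354 -0.935]
 [-1.    -0.    -0.001]]
turn [-1.10261337e+00 -6.38394274e-04 -2.88445793e-04] shift cm [ 11.12  43.05 -51.92]
turn [ 2.03897915e+00 -3.27990638e-04  7.25915752e-04] shift cm [ 11.12  43.05 -51.92]
```

>>> apply_moves:
  targets:
    - [[0,4,20,-24,-0.5],[0,11,43.05,-51.9,-1.1],[0,11,43.05,-51.9,-1.1],[0,11,43.05,-51.9,-1.1],[0,11,43.05,-51.9,-1.1],[0,11,43.05,-51.9,-1.1],[0,11,43.05,-51.9,-1.1],[0,11,43.05,-51.9,-1.1],[0,11,43.05,-51.9,-1.1],[0,11,43.05,-51.9,-1.1],[0,11,43.05,-51.9,-1.1],[0,11,43.05,-51.9,-1.1]]
  force: 40

```text
t: 1.3
position: [0.3906, -0.1396, 0.1513]
eef_rot: [-0.583, 1.57, -0.693]
ft_force: [1.3, -0.9, 0.0]
opening: 0.498
```

```bash
cat >> h.py <<'E'
def plan(p,ang):
    """ang: bar axis angle, deg, +y end towards +x (world)"""
    s,r=st(); a=np.radians(ang); z=np.array([np.cos(a),-np.sin(a),0]); x=np.array([0,0,-1.]); rr=np.c_[x,np.cross(z,x),z]
    return (r.T@(np.array(p)-s["position"])*100).round(2), R.from_matrix(r.T@rr).as_rotvec().round(4)
E
python3 -c "
from h import *
print(plan([.4488,.0302,.10],6.1))"
```

```text
(array([ 5.12, 17.51,  3.92]), array([-0.0032,  0.001 ,  0.0007]))
```

>>> apply_moves:
  targets:
    - [[0,5,17.5,3.9,0],[0,5,17.5,3.9,0],[0,5,17.5,3.9,0],[0,5,17.5,3.9,0],[0,5,17.5,3.9,0],[0,5,17.5,3.9,0],[0,5,17.5,3.9,0],[0,5,17.5,3.9,0]]

```text
t: 1.97
position: [0.4479, 0.0277, 0.1012]
eef_rot: [-2.034, 1.57, -2.143]
ft_force: [0.0, -0.0, -0.2]
opening: 0.501
```

```bash
python3 -c "
from h import *
s,r=st();print(s['position'],s['opening'])
print(plan([.4488,.0302,.005],6.1))
c=cam('scene'); save('s1.png',c['image'][100:260,200:420],3.6)"
```

```text
[0.44788113 0.02767147 0.10116331] 0.5014082560381941
(array([9.62, 0.27, 0.07]), array([-0.0033, -0.0004,  0.0008]))
```

View pics/s1.png

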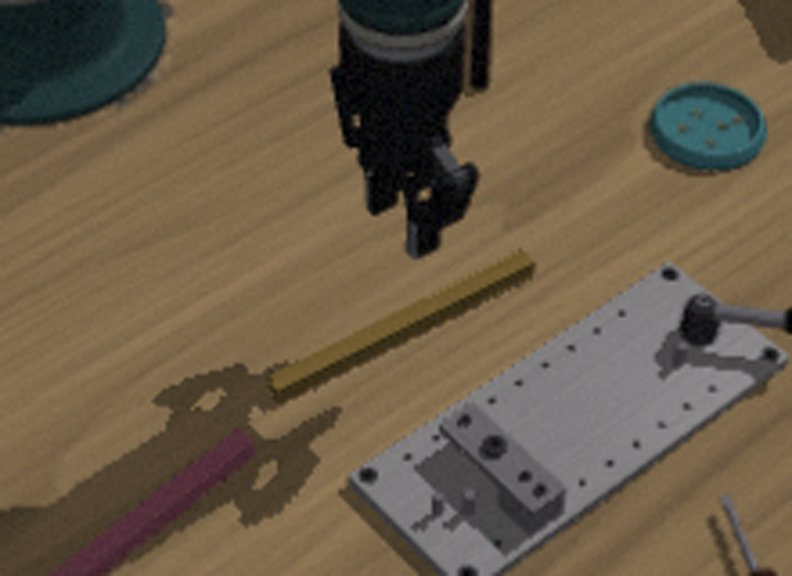

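The gripper is above the brass bar, at (405,210) in the crop, with the fingers on either side of it. I'll go down and grip.

>>> apply_moves:
  targets:
    - [[0,3.5,0.25,0.1,0],[0,7,0.25,0.1,0],[0,9,0.25,0.1,0],[0,9.6,0.25,0.1,0],[0,9.6,0.25,0.1,0],[-0.6,9.6,0.25,0.1,0],[-1,9.6,0.25,0.1,0],[-1,9.6,0.25,0.1,0],[-1,9.6,0.25,0.1,0],[-1,9.6,0.25,0.1,0],[-1,9.6,0.25,0.1,0],[-1,9.6,0.25,0.1,0]]
  force: 60

```text
t: 3.02
position: [0.4506, 0.0306, 0.0068]
eef_rot: [-0.085, 1.568, -0.194]
ft_force: [-0.3, -0.2, 7.0]
opening: 0.163
```

>>> apply_moves:
  targets:
    - [[-1,0,0,0,0],[-1,0,0,0,0],[-1,-1,0,0,0],[-1,-3,0,0,0],[-1,-6,0,0,0],[-1,-6,0,0,0],[-1,-6,0,0,0]]

```text
t: 3.6
position: [0.4505, 0.0306, 0.0669]
eef_rot: [0.065, 1.567, -0.045]
ft_force: [0.3, -0.1, -5.1]
opening: 0.164
```

```bash
python3 - <<'E'
from h import *
s,r=st();print(s['position'],s['opening'],s['ft_force'],r.round(4).tolist())
c=cam('top');t=c['image'][125:245,210:370]
c=cam('scene'); u=c['image'][110:260,230:430]
A=cv2.resize(t,(640,480));B=cv2.resize(u,(640,480)); 
cv2.imwrite('pics/both1.png',cv2.resize(np.vstack([A,B])[:,:,::-1],(400,600)) if 0 else np.vstack([cv2.resize(t,(400,300)),cv2.resize(u,(400,300))])[:,:,::-1])
E
```

```text
[0.45053034 0.03062698 0.06688074] 0.16365375314031252 [ 0.33390191 -0.14895711 -5.0535791 ] [[0.004, 0.1096, 0.994], [-0.0002, 0.994, -0.1096], [-1.0, 0.0003, 0.004]]
```

View pics/both1.png

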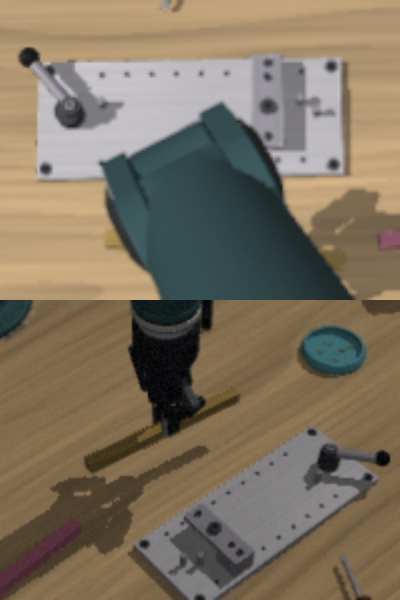

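The bar is gripped and lifted clear, near its middle, and hangs level. Next is the pre-insertion pose, at a 12° slant beside the jig.

```bash
cat >> h.py <<'E'
def at(tp,al,z,e=(-8,-109)):
    a=np.radians(al); p=j2w(e[0]-np.sin(a)*tp,e[1]+np.cos(a)*tp); return plan([*p,z],-al-.29)
E
python3 -c "
from h import *
print(at(190,12,.067),at(190,12,.0208))"
```

```text
(array([-0.22, 11.01,  9.05]), array([-0.3242, -0.0008,  0.0005])) (array([ 4.4 , 11.01,  9.05]), array([-0.3242, -0.0008,  0.0005]))
```

>>> apply_moves:
  targets:
    - [[-1,-1,3,2,-0.08],[-1,-1,6,4.5,-0.16],[-1,-1,9,7,-0.24],[-1,-1,11,9.05,-0.3242],[-1,-1,11,9.05,-0.3242],[-1,-1,11,9.05,-0.3242],[-1,-1,11,9.05,-0.3242]]

```text
t: 4.28
position: [0.5494, 0.1296, 0.0732]
eef_rot: [-3.037, 1.566, -2.823]
ft_force: [-1.2, -0.1, -5.2]
opening: 0.166
```

```bash
python3 - <<'E'
from h import *
print(at(190,12,.0213))
t=cam('top')['image'][125:225,200:360]; u=cam('scene')['image'][130:280,250:450]
cv2.imwrite('pics/both2.png',np.vstack([cv2.resize(t,(400,250)),cv2.resize(u,(467,350))[:,:400]])[:,:,::-1])
E
```

```text
(array([5.19, 0.  , 0.16]), array([ 0.0003, -0.0047,  0.0005]))
```

View pics/both2.png

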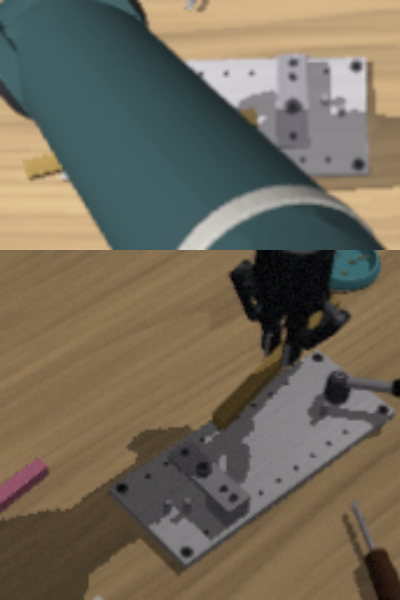

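The bar hangs slanted on the robot's side, and its near end is just short of the bush plate. I'll lower it and then slide it in along its axis.

>>> apply_moves:
  targets:
    - [[-1,2,0,0.15,0],[-1,4,0,0.15,0],[-1,5.0,0,0.15,0],[-1,5.2,0,0.15,0],[-1,5.2,0,0.15,0],[-1,5.2,0,0.15,0]]

```text
t: 4.88
position: [0.5531, 0.1308, 0.0238]
eef_rot: [-0.016, 1.57, 0.199]
ft_force: [0.2, -0.3, -4.4]
opening: 0.164
```

```bash
python3 - <<'E'
from h import *
s,r=st(); print(s['position'],s['ft_force'],w2j(s['position'])); print(at(120,12,.0208),at(112,12,.0208))
c=cam('scene'); save('s3.png',c['image'][170:275,280:420],5.6)
E
```

```text
[0.55313842 0.13075415 0.02383252] [ 0.16508405 -0.25017068 -4.42387693] [-45.07374469  77.68048691]
(array([ 0.3 , -7.03, -0.26]), array([0.0004, 0.0008, 0.    ])) (array([ 0.3 , -7.83, -0.26]), array([0.0004, 0.0008, 0.    ]))
```

View pics/s3.png

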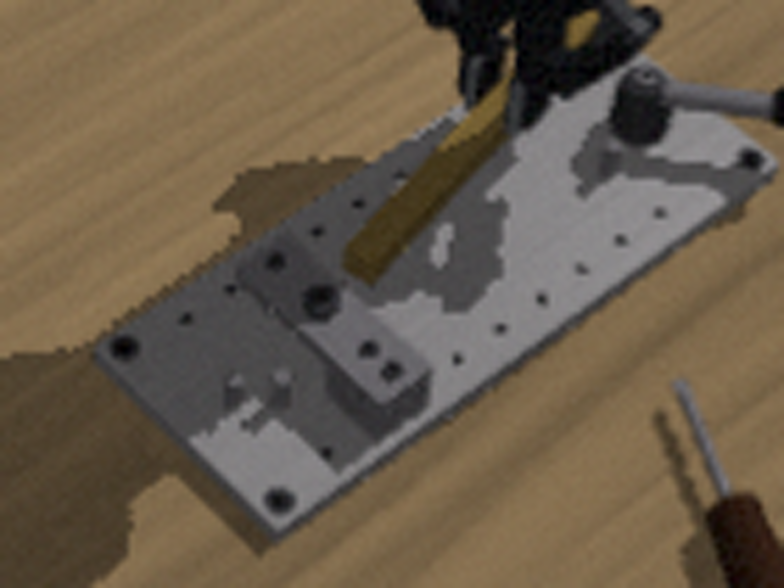

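>>> apply_moves:
  targets:
    - [[-1,0.3,0,-0.3,0],[-1,0.3,-1,-0.3,0],[-1,0.3,-2,-0.3,0],[-1,0.3,-3,-0.3,0],[-1,0.3,-4,-0.3,0],[-1,0.3,-5,-0.3,0],[-1,0.3,-6,-0.3,0],[-1,0.3,-6.6,-0.3,0],[-1,0.3,-7,-0.3,0],[-1,0.3,-7,-0.3,0]]

```text
t: 5.77
position: [0.5651, 0.0603, 0.0201]
eef_rot: [-1.886, 1.57, -1.672]
ft_force: [-0.5, -0.0, -5.9]
opening: 0.16
```

```bash
python3 - <<'E'
from h import *
s,r=st(); print(s['position'],s['ft_force'],w2j(s['position'])); print(at(120,12,.0208),at(112,12,.0208))
c=cam('scene'); im=cv2.resize(c['image'][200:270,285:385],None,fx=8,fy=8,interpolation=cv2.INTER_CUBIC)
p=w2j(s['position']); a=np.radians(12); S,C=np.sin(a),np.cos(a)
def dot(x,y,z,col):
    q=(proj(c,[*j2w(x,y),z])+.5-[285,200])*8; cv2.circle(im,tuple(int(v) for v in q),3,col,-1)
for w in(-8,8): dot(p[0]+S*110+C*w,p[1]-C*110+S*w,s['position'][2]-.0068+.016,(255,0,0))
for d in ((4,-98),(-8,-114)): dot(*d,.032,(0,255,0))
cv2.imwrite('pics/s4.png',im[:,:,::-1])
E
```

```text
[0.56506161 0.0602607  0.02006947] [-0.53273794 -0.03991144 -5.87343624] [-33.50317058   7.12830694]
(array([-0.07,  0.11,  0.08]), array([-0.0011, -0.0002,  0.0005])) (array([-0.07, -0.69,  0.08]), array([-0.0011, -0.0002,  0.0005]))
```

View pics/s4.png

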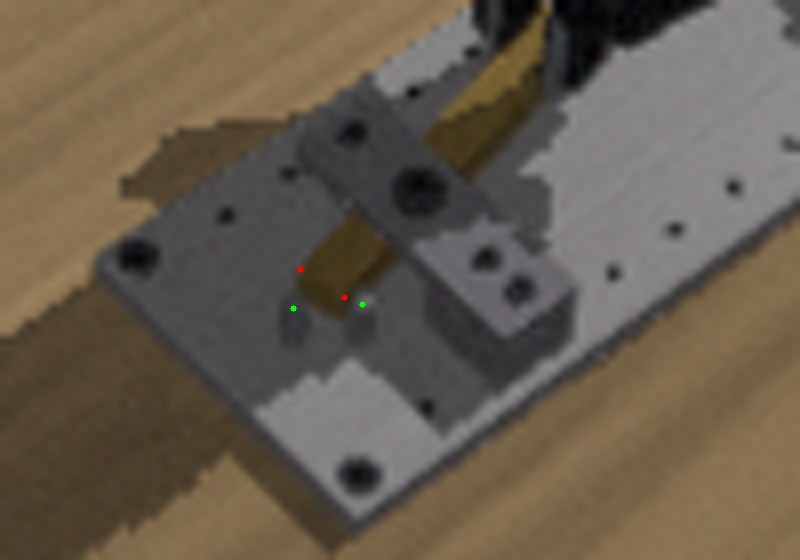

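The bar is under the bush plate. Its end, at (325,290), is a few mm short of the end pin at (293,308) and dowel_a at (362,304), and the projected model points agree with the picture. I'll creep up to contact.

>>> apply_moves:
  targets:
    - [[-1,0,-0.2,0.05,0],[-1,0,-0.4,0.05,0],[-1,0,-0.5,0.05,0],[-1,0,-0.55,0.05,0],[-1,0,-0.55,0.05,0]]

```text
t: 6.23
position: [0.5665, 0.0565, 0.0201]
eef_rot: [-2.33, 1.571, -2.115]
ft_force: [0.0, 0.7, -4.7]
opening: 0.162
```

>>> apply_moves:
  targets:
    - [[-1,0,-0.1,0,0],[-1,0,-0.1,0,0]]

```text
t: 6.4
position: [0.5667, 0.0554, 0.0201]
eef_rot: [-2.28, 1.571, -2.065]
ft_force: [0.2, -0.4, -4.8]
opening: 0.164
```

>>> apply_moves:
  targets:
    - [[-1,0,-0.1,0,0],[-1,0,-0.1,0,0]]

```text
t: 6.57
position: [0.5669, 0.0543, 0.0201]
eef_rot: [-1.967, 1.571, -1.752]
ft_force: [-0.2, -0.3, -4.4]
opening: 0.163
```

>>> apply_moves:
  targets:
    - [[-1,0,-0.1,0,0],[-1,0,-0.1,0,0]]

```text
t: 6.73
position: [0.5672, 0.0533, 0.0202]
eef_rot: [-1.916, 1.571, -1.701]
ft_force: [1.1, -0.6, -5.1]
opening: 0.164
```

>>> apply_moves:
  targets:
    - [[-1,0,-0.1,0,0],[-1,0,-0.1,0,0]]

```text
t: 6.9
position: [0.5674, 0.0524, 0.0201]
eef_rot: [-0.706, 1.571, -0.491]
ft_force: [-0.3, 0.4, -3.8]
opening: 0.165
```

>>> apply_moves:
  targets:
    - [[-1,0,-0.1,0,0],[-1,0,-0.1,0,0]]

```text
t: 7.07
position: [0.5674, 0.0522, 0.0202]
eef_rot: [1.504, 1.57, 1.72]
ft_force: [0.0, 2.8, -5.0]
opening: 0.165
```

Contact with the end pin is light at 2.8 N. I'll back off about 0.7 mm and swing round that end.

```bash
python3 -c "
from h import *
s,r=st();print(s['position'],w2j(s['position']))
for a in (12,10.5,9,7.5,6,4.5,3.5,2.5,1.5,1,0): print(a,*at(110,a,.0201,(-8.5,-107.8)))"
```

```text
[0.56739693 0.05224316 0.02017603] [-31.20796171  -0.9008149 ]
12 [ 0.01  0.07 -0.  ] [ 0.001   0.0001 -0.0009]
10.5 [0.01 0.07 0.29] [ 0.0272  0.     -0.0009]
9 [0.01 0.06 0.57] [ 0.0534  0.     -0.0009]
7.5 [0.01 0.04 0.86] [ 0.0796  0.     -0.0009]
6 [0.01 0.01 1.15] [ 0.1057  0.     -0.0009]
4.5 [ 0.01 -0.02  1.43] [ 0.1319  0.     -0.0009]
3.5 [ 0.01 -0.05  1.62] [ 0.1494 -0.     -0.0009]
2.5 [ 0.01 -0.08  1.81] [ 0.1668 -0.     -0.0009]
1.5 [ 0.01 -0.11  2.  ] [ 0.1843 -0.     -0.0009]
1 [ 0.01 -0.13  2.1 ] [ 0.193  -0.     -0.0009]
0 [ 0.01 -0.17  2.29] [ 0.2105 -0.     -0.0009]
```

>>> apply_moves:
  targets:
    - [[-1,0,0.12,0,0],[-1,0,0.12,0.29,0.027],[-1,0,0.11,0.57,0.053],[-1,0,0.09,0.86,0.08],[-1,0,0.06,1.15,0.106],[-1,0,0.03,1.43,0.132],[-1,0,0.0,1.62,0.149],[-1,0,-0.03,1.81,0.167],[-1,0,-0.06,2.0,0.184],[-1,0,-0.06,2.0,0.184]]

```text
t: 7.9
position: [0.5877, 0.0553, 0.0202]
eef_rot: [-0.071, 1.57, -0.041]
ft_force: [-1.1, 0.1, -4.1]
opening: 0.161
```

```bash
python3 - <<'E'
from h import *
s,r=st();print(s['position'],w2j(s['position']),s['ft_force'],s['ft_torque'])
print(at(110,0,.0188,(-8,-107.8)))
c=cam('scene'); save('s5.png',c['image'][165:270,285:425],5.6)
E
```

```text
[0.58765497 0.05526753 0.02019104] [-10.9350564    2.02223088] [-1.09471243  0.1443589  -4.09510851] [-0.02224471 -0.02852604 -0.01376256]
(array([0.14, 0.01, 0.29]), array([0.0249, 0.0004, 0.    ]))
```

View pics/s5.png

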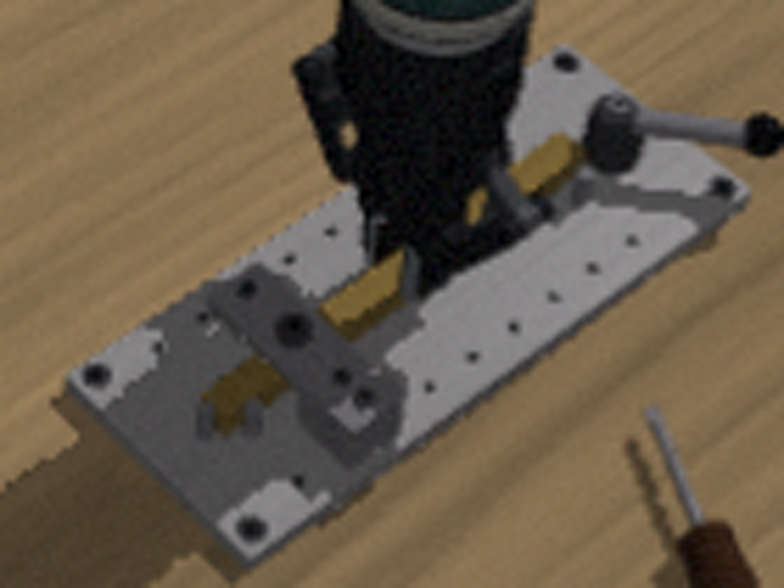

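The bar is almost in line, beside both pins and clear of the cam. I'll finish the swing slowly while watching the force.

>>> apply_moves:
  targets:
    - [[-1,0.05,0,0.05,0.008],[-1,0.1,0,0.1,0.016],[-1,0.1,0,0.15,0.025],[-1,0.1,0,0.2,0.025],[-1,0.1,0,0.2,0.025]]

```text
t: 8.37
position: [0.5893, 0.0553, 0.0192]
eef_rot: [-0.422, 1.571, -0.416]
ft_force: [-0.6, -0.0, -5.0]
opening: 0.166
```

>>> apply_moves:
  targets:
    - [[-1,0,0,0.05,0],[-1,0,0,0.1,0],[-1,0,0,0.1,0]]

```text
t: 8.62
position: [0.5904, 0.0553, 0.0192]
eef_rot: [0.009, 1.571, 0.015]
ft_force: [0.2, -0.6, -3.6]
opening: 0.162
```

```bash
python3 - <<'E'
from h import *
s,r=st();print(s['position'],w2j(s['position']),s['ft_force'],s['ft_torque'],r.round(4)[:2])
E
```

```text
[0.59037249 0.05528934 0.01920285] [-8.21746366  2.03045045] [ 0.20476266 -0.61520729 -3.56635567] [ 4.47674516e-02 -1.81810162e-02 -7.16443439e-05] [[ 2.0e-04 -6.1e-03  1.0e+00]
 [ 0.0e+00  1.0e+00  6.1e-03]]
```

>>> apply_moves:
  targets:
    - [[-1,0,0,0.05,0],[-1,0,0,0.05,0]]

```text
t: 8.78
position: [0.5907, 0.0553, 0.0191]
eef_rot: [-2.915, 1.571, -2.909]
ft_force: [0.3, 0.2, -4.9]
opening: 0.163
```

>>> apply_moves:
  targets:
    - [[-1,0,0,0.05,0],[-1,0,0,0.05,0]]

```text
t: 8.95
position: [0.5909, 0.0553, 0.0191]
eef_rot: [-3.048, 1.57, -3.042]
ft_force: [-1.2, 0.4, -4.3]
opening: 0.164
```

```bash
python3 - <<'E'
from h import *
s,r=st();print(s['position'],s['ft_force'],s['ft_torque'],r.round(4)[0])
E
```

```text
[0.59093773 0.05530655 0.01906062] [-1.15867036  0.43895761 -4.29583115] [ 0.07975533  0.16767656 -0.07797654] [-7.0e-04 -5.9e-03  1.0e+00]
```

>>> apply_moves:
  targets:
    - [[-1,0,0,0.03,0.004],[-1,0,0,0.03,0.004],[-1,0,0,0.05,0.004],[-1,0,0,0.05,0.004]]

```text
t: 9.28
position: [0.5914, 0.0553, 0.0191]
eef_rot: [-2.968, 1.57, -2.966]
ft_force: [-2.1, 0.9, -5.2]
opening: 0.163
```

```bash
python3 - <<'E'
from h import *
s,r=st();print(s['position'],s['ft_force'],s['ft_torque'],r.round(4)[0])
E
```

```text
[0.5913567  0.05531344 0.01905441] [-2.08023521  0.88565643 -5.23785566] [ 0.07093511  0.3422435  -0.12617917] [-8.0e-04 -2.1e-03  1.0e+00]
```

>>> apply_moves:
  targets:
    - [[-1,0.03,0,0,0],[-1,0.03,0,0,0],[-0.45,0.03,0,0,0],[-0.45,0.03,0,0,0],[-0.45,0.03,0,0,0],[-0.45,0,0,0,0],[-0.45,-0.05,0,0.1,0],[-0.45,-0.05,0,0.2,0],[-0.45,-0.05,0,0.3,0],[-0.45,-0.05,0,0.3,0]]

```text
t: 10.12
position: [0.5949, 0.0553, 0.0197]
eef_rot: [0.779, 1.571, 0.781]
ft_force: [0.6, -0.6, 0.1]
opening: 0.275
```

```bash
python3 - <<'E'
from h import *
s,r=st();print(s['position'],s['opening'],s['ft_force'],s['ft_torque'])
E
```

```text
[0.59488295 0.05533253 0.01967668] 0.2754916244874295 [ 0.6365213  -0.62217952  0.0785987 ] [0.01925283 0.02912163 0.0070152 ]
```

>>> apply_moves:
  targets:
    - [[-0.45,0,0,0.05,0],[-0.45,0,0,0.1,0],[-0.45,0,0,0.1,0]]

```text
t: 10.37
position: [0.595, 0.0553, 0.0194]
eef_rot: [-2.951, 1.569, -2.948]
ft_force: [-3.2, -0.4, 3.0]
opening: 0.276
```

>>> apply_moves:
  targets:
    - [[-0.45,0,0,0.05,0],[-0.45,0,0,0.05,0]]

```text
t: 10.53
position: [0.5951, 0.0553, 0.0194]
eef_rot: [-2.935, 1.568, -2.933]
ft_force: [-6.7, -1.4, 2.8]
opening: 0.274
```

>>> apply_moves:
  targets:
    - [[-0.45,0,0,0.05,0],[-0.45,0,0,0.05,0]]

```text
t: 10.7
position: [0.5951, 0.0553, 0.0194]
eef_rot: [-2.944, 1.567, -2.941]
ft_force: [-5.9, -0.5, 4.2]
opening: 0.279
```

```bash
python3 - <<'E'
from h import *
s,r=st();print(s['position'],s['opening'],s['ft_force'],s['ft_torque'])
E
```

```text
[0.59512934 0.05533912 0.01935983] 0.2786438966399485 [-5.85496148 -0.49409821  4.21404149] [-0.0276787   1.38303962 -0.05595937]
```

>>> apply_moves:
  targets:
    - [[-0.45,0,0,0.06,0],[-0.45,0,0,0.06,0],[-0.45,0,0,0.06,0],[-0.45,0,0,0.06,0]]

```text
t: 11.03
position: [0.5952, 0.0553, 0.0193]
eef_rot: [-2.948, 1.567, -2.946]
ft_force: [-7.4, -0.8, 5.1]
opening: 0.276
```

>>> apply_moves:
  targets:
    - [[-0.45,0,0,-0.2,0],[-0.45,0,0,-0.5,0],[-0.35,0,0,-0.5,0],[-0.35,-2,0,-0.5,0],[-0.35,-6,0,-0.5,0],[-0.35,-10,0,-0.5,0],[-0.6,-10,0,-0.5,0]]

```text
t: 11.62
position: [0.5979, 0.0566, 0.1275]
eef_rot: [0.112, 1.556, 0.115]
ft_force: [1.4, 0.4, 0.5]
opening: 0.208
```

```bash
python3 - <<'E'
from h import *
s,r=st();print(s['position'],s['opening'],s['ft_force'],r.round(3).tolist())
# lever points in world
h=np.array([-5,124.8])
for th in (0,.5,1,1.38,1.45,1.5):
    a=np.radians(50)-th; print(th,j2w(*(h+45*np.array([np.sin(a),np.cos(a)]))).round(4))
c=cam('scene'); A=cv2.resize(c['image'][165:270,285:425],(780,585),interpolation=cv2.INTER_CUBIC)
s=780/140
for x,y,z in ((4,-98,.032),(-8,-114,.032),(4,98,.032),(0,-110,.028),(-16,-110,.028),(0,110,.028),(-16,110,.028)):
    q=(proj(c,[*j2w(x,y),z])+.5-[285,165])*s; cv2.circle(A,tuple(int(v) for v in q),2,(255,0,0),-1)
cv2.imwrite('pics/s6.png',A[:,:,::-1])
E
```

```text
[0.59790322 0.05664811 0.12751629] 0.2083642649452952 [1.39427041 0.37296592 0.54405895] [[0.014, -0.002, 1.0], [0.002, 1.0, 0.002], [-1.0, 0.002, 0.014]]
0 [0.6273 0.2072]
0.5 [0.6092 0.2201]
1 [0.587  0.2227]
1.38 [0.5709 0.2173]
1.45 [0.5682 0.2157]
1.5 [0.5664 0.2144]
```

View pics/s6.png

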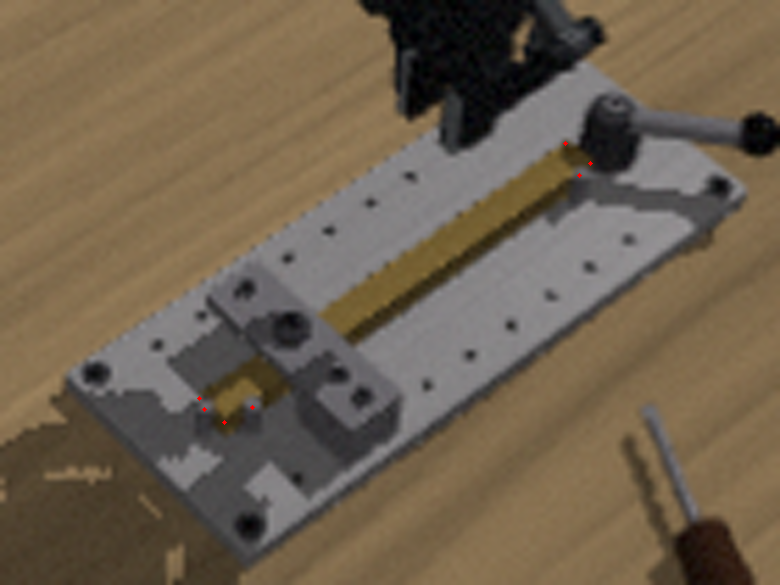

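The picture (11th viewed) shows the bar lying along the jig. Its end corners match the projected home corners at (205,398)–(224,422) and (567,143)–(580,175), and it touches both side pins. Next I'll shut the fingers and take them behind the lever.

```bash
cat >> h.py <<'E'
def lev(th,gap,z,rad=40,s=None):
    s_,r=st() if s is None else s
    a=np.radians(50)-th; p=np.array([-np.cos(a),np.sin(a)]); q=np.array([-5,124.8])+rad*np.array([np.sin(a),np.cos(a)])-(17+gap)*p
    c,sn=np.cos(TH),np.sin(TH); y=np.array([c*p[0]-sn*p[1],sn*p[0]+c*p[1],0]); x=np.array([0,0,-1.]); rr=np.c_[x,y,np.cross(x,y)]
    return (r.T@(np.array([*j2w(*q),z])-s_["position"])*100).round(2), R.from_matrix(r.T@rr).as_rotvec().round(3)[0]
E
python3 -c "
from h import *
s,r=st();print(s['joint_pos'].round(2))
print(lev(0,10,.10),lev(0,10,.03))"
```

```text
[ 0.23  0.57 -0.5   1.8   0.35  0.86 -0.44]
(array([ 2.51, 12.73,  4.46]), np.float64(-0.701)) (array([ 9.51, 12.72,  4.39]), np.float64(-0.701))
```

>>> apply_moves:
  targets:
    - [[-1,0,3,1,-0.12],[-1,0,6,2,-0.24],[-1,1,9,3,-0.36],[-1,2.5,12.7,4.4,-0.48],[-1,2.5,12.7,4.4,-0.6],[-1,2.5,12.7,4.4,-0.7],[-1,2.5,12.7,4.4,-0.7],[-1,2.5,12.7,4.4,-0.7]]

```text
t: 12.33
position: [0.636, 0.182, 0.0936]
eef_rot: [2.528, 1.57, -3.056]
ft_force: [0.2, -0.1, -0.5]
opening: -0.002
```

```bash
python3 -c "
from h import *
s,r=st();print(s['joint_pos'].round(2),s['position'],s['opening'])
print(lev(0,10,.03))"
```

```text
[ 0.1   0.74 -0.63  1.63  0.52  0.94 -0.02] [0.63598073 0.18197398 0.09361529] -0.001522517792772153
(array([ 6.36, -0.22,  0.47]), np.float64(-0.004))
```

>>> apply_moves:
  targets:
    - [[-1,0,-0.2,0.45,0],[-1,2,-0.2,0.45,0],[-1,4,-0.2,0.45,0],[-1,6,-0.2,0.45,0],[-1,6.3,-0.2,0.45,0],[-1,6.3,-0.2,0.45,0]]

```text
t: 12.83
position: [0.6402, 0.183, 0.0305]
eef_rot: [2.917, 1.568, -2.666]
ft_force: [-0.3, -0.5, -0.5]
opening: -0.002
```

```bash
python3 -c "
from h import *
s,r=st();print(s['position'],s['ft_force'])
for t in np.arange(0,.61,.1): print(t,*lev(t,0,.03))"
```

```text
[0.64023446 0.18295599 0.03051514] [-0.27848606 -0.48912445 -0.49357885]
0.0 [0.05 0.98 0.08] -0.003
0.1 [0.05 1.39 0.23] -0.103
0.2 [0.05 1.81 0.33] -0.203
0.30000000000000004 [0.05 2.24 0.4 ] -0.303
0.4 [0.05 2.68 0.42] -0.403
0.5 [0.05 3.11 0.4 ] -0.503
0.6000000000000001 [0.05 3.54 0.33] -0.603
```

>>> apply_moves:
  targets:
    - [[-1,0,0.5,0.05,0],[-1,0,1.0,0.08,0],[-1,0,1.2,0.16,-0.05],[-1,0,1.4,0.23,-0.1],[-1,0,1.6,0.28,-0.15],[-1,0,1.8,0.33,-0.2],[-1,0,2.0,0.37,-0.25],[-1,0,2.24,0.4,-0.3],[-1,0,2.46,0.41,-0.35],[-1,0,2.68,0.42,-0.4],[-1,0,2.9,0.41,-0.45],[-1,0,3.11,0.4,-0.5]]

```text
t: 13.83
position: [0.6261, 0.2093, 0.0334]
eef_rot: [-1.396, 1.566, -0.193]
ft_force: [4.7, -2.1, -1.8]
opening: 0.004
```

```bash
python3 -c "
from h import *
s,r=st();print(s['position'],s['ft_force'],lev(.5,0,.03))
for t in np.arange(.5,1.11,.1): print(t,*lev(t,0,.03))"
```

```text
[0.62605864 0.20925673 0.03336152] [ 4.67574172 -2.14721702 -1.8209001 ] (array([ 0.33,  0.27, -0.1 ]), np.float64(0.0))
0.5 [ 0.33  0.27 -0.1 ] 0.0
0.6 [0.33 0.68 0.05] -0.1
0.7 [0.33 1.1  0.16] -0.2
0.7999999999999999 [0.33 1.53 0.22] -0.3
0.8999999999999999 [0.33 1.96 0.25] -0.4
0.9999999999999999 [0.32 2.39 0.23] -0.5
1.0999999999999999 [0.32 2.82 0.16] -0.6
```

>>> apply_moves:
  targets:
    - [[-1,0,0.21,0.08,-0.05],[-1,0,0.42,0.15,-0.1],[-1,0,0.63,0.21,-0.15],[-1,0,0.84,0.26,-0.2],[-1,0,1.05,0.29,-0.25],[-1,0,1.27,0.32,-0.3],[-1,0,1.48,0.34,-0.35],[-1,0,1.7,0.35,-0.4],[-1,0,1.91,0.34,-0.45],[-1,0,2.13,0.33,-0.5],[-1,0,2.34,0.3,-0.55],[-1,0,2.56,0.26,-0.6]]

```text
t: 14.83
position: [0.6033, 0.2217, 0.0334]
eef_rot: [-1.727, 1.565, 0.076]
ft_force: [3.6, -1.0, -2.2]
opening: -0.002
```

```bash
python3 -c "
from h import *
s,r=st();print(s['position'],s['ft_force'],lev(1.1,0,.03))
for t in np.arange(1.1,1.61,.1): print(t,*lev(t,0,.03))"
```

```text
[0.60331574 0.22174399 0.03342924] [ 3.61898991 -1.00830353 -2.24849224] (array([ 0.34,  0.31, -0.01]), np.float64(0.0))
1.1 [ 0.34  0.31 -0.01] 0.0
1.2000000000000002 [0.34 0.72 0.14] -0.1
1.3000000000000003 [0.34 1.14 0.25] -0.2
1.4000000000000004 [0.33 1.57 0.31] -0.3
1.5000000000000004 [0.33 2.01 0.34] -0.4
1.6000000000000005 [0.33 2.44 0.31] -0.5
```

>>> apply_moves:
  targets:
    - [[-1,0,0.21,0.08,-0.05],[-1,0,0.42,0.15,-0.1],[-1,0,0.63,0.21,-0.15],[-1,0,0.84,0.26,-0.2],[-1,0,1.05,0.29,-0.25],[-1,0,1.27,0.32,-0.3],[-1,0,1.27,0.32,-0.3]]

```text
t: 15.42
position: [0.5899, 0.2226, 0.0335]
eef_rot: [-1.806, 1.565, 0.296]
ft_force: [4.5, 0.7, -1.2]
opening: -0.005
```

>>> apply_moves:
  targets:
    - [[-1,0,0.11,0.04,-0.025],[-1,0,0.21,0.08,-0.05],[-1,0,0.21,0.08,-0.05]]

```text
t: 15.67
position: [0.5876, 0.2223, 0.0334]
eef_rot: [-1.838, 1.566, 0.314]
ft_force: [4.9, 1.3, -0.3]
opening: 0.002
```

```bash
cat >> h.py <<'E'
def leverang():
    c=vision.camera("scene"); im=c["image"]; out=[]
    return c
E
python3 - <<'E'
from h import *
s,r=st();print(s['position'],s['ft_force'],lev(1.4,0,.03),lev(1.45,0,.03))
p=w2j(s['position']); ax=np.array([-5,124.8]); 
# lever angle implied by finger contact (half width 11 + lever radius 6)
y=r[:2,1]; c,sn=np.cos(TH),np.sin(TH); y=np.array([c*y[0]+sn*y[1],-sn*y[0]+c*y[1]])
q=p+17*y-ax; a=np.arctan2(q[0],q[1]); print("th",np.radians(50)-a,np.hypot(*q))
E
```

```text
[0.58761122 0.22234665 0.03340549] [ 4.87153705  1.27603443 -0.26880322] (array([ 0.34,  0.09, -0.08]), np.float64(0.048)) (array([0.34, 0.29, 0.01]), np.float64(-0.002))
th 1.3783311527826019 40.06306126800815
```

>>> apply_moves:
  targets:
    - [[-1,0,0.11,0.04,-0.025],[-1,0,0.21,0.08,-0.05],[-1,0,0.21,0.08,-0.05]]

```text
t: 15.92
position: [0.5857, 0.2221, 0.0334]
eef_rot: [-1.814, 1.565, 0.387]
ft_force: [5.9, 1.5, 0.2]
opening: 0.004
```

>>> apply_moves:
  targets:
    - [[-1,0,0.11,0.04,-0.025],[-1,0,0.21,0.08,-0.05],[-1,0,0.21,0.08,-0.05]]

```text
t: 16.17
position: [0.5839, 0.2219, 0.0335]
eef_rot: [-1.785, 1.564, 0.466]
ft_force: [7.4, 2.3, -2.0]
opening: -0.001
```

```bash
cat >> h.py <<'E'
def th():
    s,r=st();p=w2j(s['position']); ax=np.array([-5,124.8]); y=r[:2,1]; c,sn=np.cos(TH),np.sin(TH); y=np.array([c*y[0]+sn*y[1],-sn*y[0]+c*y[1]])
    q=p+17*y-ax; a=np.arctan2(q[0],q[1]); print("th",np.radians(50)-a,np.hypot(*q),s['ft_force'],"push",np.hypot(*s['ft_force'][:2]))
E
python3 -c "
from h import *
th()"
```

```text
th 1.4595661959878083 39.91892365403742 [ 7.38593895  2.25220942 -2.03596044] push 7.721692915638478
```

>>> apply_moves:
  targets:
    - [[-1,0,0.11,0.04,-0.025],[-1,0,0.21,0.08,-0.05],[-1,0,0.21,0.08,-0.05]]

```text
t: 16.42
position: [0.5823, 0.2217, 0.0336]
eef_rot: [-1.761, 1.562, 0.54]
ft_force: [7.3, 3.4, -2.9]
opening: -0.005
```

>>> apply_moves:
  targets:
    - [[-1,0,0.11,0.04,-0.025],[-1,0,0.16,0.06,-0.03],[-1,0,0.16,0.06,-0.03]]

```text
t: 16.67
position: [0.5811, 0.2214, 0.0336]
eef_rot: [-1.755, 1.561, 0.575]
ft_force: [9.6, 5.6, -4.2]
opening: -0.0
```

```bash
python3 -c "
from h import *
th()"
```

```text
th 1.52083324940955 39.857969280647566 [ 9.577348    5.64739924 -4.15739908] push 11.118395246746035
```

>>> apply_moves:
  targets:
    - [[-1,0,0.08,0.02,-0.015],[-1,0,0.1,0.03,-0.02],[-1,0,0.1,0.03,-0.02]]

```text
t: 16.92
position: [0.5803, 0.2213, 0.0337]
eef_rot: [-1.751, 1.561, 0.6]
ft_force: [9.2, 5.6, -4.3]
opening: -0.001
```

```bash
python3 -c "
from h import *
th()"
```

```text
th 1.5378623390956019 39.84219651283412 [ 9.18931434  5.55746062 -4.26142245] push 10.73912782879398
```

>>> apply_moves:
  targets:
    - [[-1,0,-0.5,0,0],[-1,0,-1.5,0,0],[-1,-3,-2,0,0],[-1,-7,-2,0,0],[-1,-11,-2,0,0],[-1,-14,-2,0,0],[-1,-16,-2,0,0],[-1,-16,0,-4,0],[-1,-16,2,-8,0],[-1,-16,3,-12,0],[-1,-16,3,-16,0],[-1,-16,3,-16,0]]

```text
t: 17.92
position: [0.6726, 0.0747, 0.1909]
eef_rot: [2.639, 1.566, -1.306]
ft_force: [0.1, -1.6, -1.3]
opening: -0.0
```

```bash
python3 - <<'E'
from h import *
s,r=st();print(s['position'],s['ft_force'])
c=cam('scene'); f=4; A=cv2.resize(c['image'][160:270,285:425],None,fx=f,fy=f,interpolation=cv2.INTER_CUBIC)
for x,y,z in ((0,-110,.028),(-16,-110,.028),(0,110,.028),(-16,110,.028),(4,-98,.032),(4,98,.032)):
    q=(proj(c,[*j2w(x,y),z])+.5-[285,160])*f; cv2.circle(A,tuple(int(v) for v in q),1,(255,0,0),-1)
# ball angle
g=c['image'].max(2)
a0=np.radians(50)
for th in (1.4,1.45,1.5,1.55):
    a=a0-th; q=(proj(c,[*j2w(-5+66*np.sin(a),124.8+66*np.cos(a)),.042])); print(th,q.round(1))
m=(g<45).astype(np.uint8); n,l,stt,ce=cv2.connectedComponentsWithStats(m)
for i in range(1,n):
    if 380<ce[i][0]<425 and 155<ce[i][1]<215 and stt[i,4]>8: print(stt[i],ce[i].round(1))
cs=cam('top'); B=cv2.resize(cs['image'][125:240,140:380],(560,268))
cv2.imwrite('pics/s7.png',np.vstack([A[:330,:560] if 0 else cv2.resize(A,(420,330)), cv2.resize(B,(420,201))])[:,:,::-1])
cv2.imwrite('pics/s7.png',np.vstack([A[:,:,::-1],B[:,:,::-1]][:1]+[cv2.resize(B,(560,160))[:,:,::-1]]))
E
```

```text
[0.67260987 0.07467593 0.19090836] [ 0.09761447 -1.58016158 -1.28323907]
1.4 [399.6 168.4]
1.45 [398.4 168.1]
1.5 [397.1 167.8]
1.55 [395.8 167.6]
[384 175   4   3   9] [385.6 175.9]
```

View pics/s7.png

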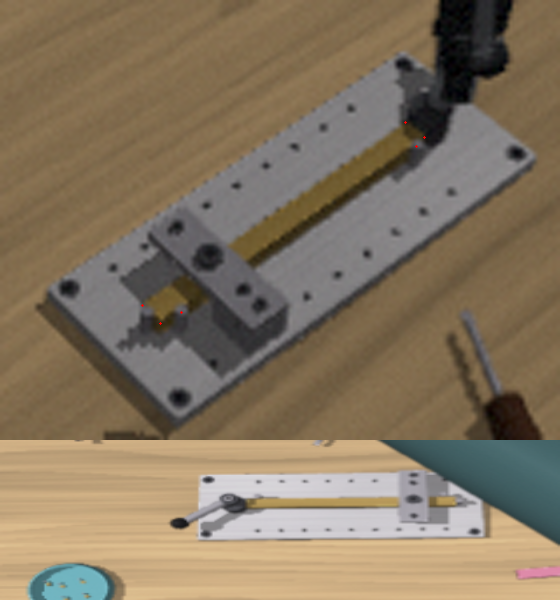

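```bash
python3 - <<'E'
from h import *
c=cam('top'); g=c['image'].max(2); m=(g<60).astype(np.uint8); n,l,s,ce=cv2.connectedComponentsWithStats(m)
for i in range(1,n):
    u,v=ce[i]
    if 205<u<250 and 155<v<200 and s[i,4]>8:
        w=w2j(onz(c,u,v,.042)); print(s[i],ce[i].round(1),w.round(1)); d=w-[-5,124.8]; print("th",np.radians(50)-np.arctan2(*d),np.hypot(*d))
im=c['image']; h=cv2.cvtColor(im,cv2.COLOR_RGB2HSV); b=((h[:,:,0]>18)&(h[:,:,0]<32)&(h[:,:,1]>80)).astype(np.uint8); k=np.zeros_like(b); k[160:178,247:308]=b[160:178,247:308]
P=np.array([w2j(onz(c,u,v,.028)) for v,u in np.argwhere(k)]); f=np.polyfit(P[:,1],P[:,0],1); print("bar axis slope deg",np.degrees(np.arctan(f[0])),"x at 0",f[1],len(P),P[:,1].min(),P[:,1].max())
E
```

```text
[236 167  10  10  36] [241.6 171.9] [-15.1 116.6]
th 3.1257461720794284 13.02880576274854
[214 181   7   7  36] [216.8 184.4] [-44.8 176.8]
th 1.5267389584660145 65.46800912543233
bar axis slope deg 0.34630123486368575 x at 0 -8.676858826055073 406 -41.68539429943413 106.04978572248703
```

```bash
python3 -c "
from h import *
print(job.close_job())"
```

```text
the job is handed in; nothing more can be done
None
```

The brass bar is loaded in the jig and clamped, and the job was handed in at about 18 s of the 72 s allowed.

**What I did:** I slid the bar in at a 12° slant under the bush plate until it touched the end pin at about 3 N, backed off slightly and swung it into line about that end. After letting go, I pressed it against the side pins with one finger at 6–7 N. I then swung the cam lever closed with shut fingers, finishing at about 11 N, and pulled clear.

**Last checks:**
- **Cam:** the top camera puts the lever at about 1.53 rad, and the finger contact gave 1.54. Both are inside the biting range of 1.45 to 1.55.
- **Bar position:** the bar's centre line is at jig x of about -8.7 mm, against -8 nominal. It is within 0.35° of the jig's axis. Both figures are within the calibration error, and the end corners match the projected home corners in the scene picture.
- **Both side pins:** this rests on the force readings and the pictures, not a direct measurement. Under load the bar stayed put and the push was roughly central.
- **Other objects:** the dish and screwdriver looked undisturbed in the last pictures. The loupe was outside those crops, but the arm did not go near it after the first approach.
- **Robot:** it is touching nothing; its last force reading was about 2 N, just after a move.

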